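# Measure a long bone on the sliding-head board

### The arm

A 6-joint arm with a two-finger parallel gripper is mounted at the origin on the work surface. World frame = base frame: x ahead of the robot, y to its left, z up, the work surface at z = 0. Lengths are in mm, angles in rad, forces in N, time in s.
With the tool pointing down it reaches from about 275 to 750 mm from the base axis. Payload 10.2 kg.
Tool frame: the origin (TCP) lies midway between the tips of the shut fingers; the grasp point (between the pads) lies 19 mm behind it; z points along the fingers, y is the line along which they close (so a half turn about z gives the same grasp; the last joint's range is limited). The gripper opens to 85 mm and grips with 20 to 120 N. Pads are 22 mm wide; open, the fingers measure 114 mm over their backs; the gripper's body (76 mm by 85 mm) begins 54 mm behind the grasp point. The pads swing forward as they close: fully open they stand 13 mm farther back than shut.
Start: joints at [1.073, 0.313, 1.498, -0, 1.331, -0.223], TCP at [142.474, 505.304, 231.294] pointing down, gripper open.
Joint ranges: [-2.94, 2.94], [-0.97, 2.17], [0.19, 2.56], [-1.23, 4.37], [0.02, 3.11], [-2.88, 2.88]. Speed limits (rad/s): [2.39, 2.39, 3.01, 3.14, 3.14, 3.14].

### API

Orientations are given as a unit quaternion [w, x, y, z].
In Python, from rig import ctrl gives the robot as it stands.
- The arm moves only by the tool arm_command, never from a script. Its argument "increments" is a list of rows, each an object with "dr": the turn, a rotation vector about the tool's x, y, z in units of pi/4 rad (1.0 is pi/4 rad), a list of three; "offset": the shift along the tool's x, y, z in units of 120 mm (1.0 is 120 mm), a list of three; "hand": the opening, from -1 (shut) to 1 (fully open). A call has 1 to 8 rows; each row shifts and turns the commanded pose from where the row before left it, along the tool's axes as they then stand; what a row does not reach is not made up. A row lasts 1/10 s, in which the tool goes at most 50 mm and 8.59 degrees, less where a joint would pass 70% of its speed; a pose out of reach is approached as far as the arm can. A call with a number of a shift or a turn outside -1 to 1 is refused whole. A call with a gripper value outside its range is refused whole. The fingers move at their own pace and stop on an object; "grip_force" is the grip in N (left out, the last holds). Time passes only in rows, so rows that do not move let the fingers close. It gives the time, the measured TCP pose, the force, the opening and the grip force at its end, in the units of the state.
- ctrl.sense(): the state, without advancing time (a new reading comes with each control period).
- ctrl.capture(name): name is "scene" or "top" or "wrist"; returns the picture (384x512x3 uint8, red, green, blue); there is no depth.
- ctrl.camera_info(name): a dict with "K" (3x3 intrinsics, pixels), "R" (3x3) and "t" (3): a world point X has camera coordinates R X + t. Camera axes: x right, y down, z forward; pixel columns grow to the right and rows downward; lengths in mm; the calibration is good to about 2 mm. The wrist camera is an equidistant fisheye: a pixel r from the principal point sees the ray r / f radians off the axis. A picture is of the moment at which its call begins: read the wrist's pose just before it. camera_info takes no time and is no camera call; for the wrist camera it gives the pose at the moment of the call.
- ctrl.finish_job(): hands the job in; it is judged then, once.
The state is a dict: "time_s": time; "joints": joint angles; "dq": joint speeds; "tau": joint torques, N m; "eef_pos": TCP position; "ee_rot": TCP orientation; "force": force on the tool from outside, world axes, zero at the start; "wrist_torque": the same for the moment, N m; "grip_width": opening from 0.0 (shut) to 1.0 (fully open); "grip_force": force on a finger pad.
Only numpy, scipy, OpenCV 4.12 (cv2) and the standard library are available. Lean on these libraries where they do the work, as an engineer would, in place of code of your own. Each camera call takes 0.05 s, during which the arm holds its last target. There are 200 camera calls.

### The job

Measure the longer of the two bones lying in the low cardboard tray. Slide the head of the wooden measuring board back to make room, lay the bone gently flat and lengthwise on the middle of the board, and slide the head up gently until the bone is held snug and straight between the head and the fixed end plate. Leave it there with the head closed on it, keep the shorter bone in the tray, and do not disturb the other things on the table.

Things in the scene. Friction and masses are not known exactly. Their poses are not given: they have to be found in the camera images.
- board: Fixed wooden measuring board, 120 (its x) x 330 (its y) x 25 mm thick, standing on the table; origin at the centre of its underside; top surface at z = 25. An upright aluminium fixed end plate (100 wide, 15 thick, 45 high above the board's top) stands at its +y end, its inner face at y = +140 mm. The sliding head runs along the board's y. It has no fence along its long sides.
- stop_face (a point): Point on the board's top surface at the foot of the fixed plate's inner face, on the board's centre line (board frame 0, 140, 25 mm).
- head (a joint): The sliding head: its value is the free gap (m) between the head's face and the fixed plate's inner face, 0 (shut) to 0.22 (fully back). The head moves towards the board's -y as it grows; it stays where it is left (about 2 N of friction). The head has an aluminium face plate 100 wide, 12 thick, 45 high above the board, backed by a wooden block 60 wide; 50 mm long in all along y.
- head_grip (a point): Grip point on the head: centre of the upright wooden fin on top of the head, 14 mm thick (board x), 36 mm long (board y). The fin rises from the head's top (70 mm above the table) to 111 mm; this point is 93 mm above the table and 30 mm behind the head's face.
- long_bone: The longer bone, loose, about 150 g: 130 mm long (its y), with two rounded cross-wise knuckle ends 44 mm wide (its x) and 30 mm high, and a round shaft 20 mm in diameter between them whose axis is 17 mm above its underside. Origin at the centre of its underside. Lies flat in the tray.
- short_bone: The shorter bone, loose, about 90 g: 85 mm long (its y), knuckle ends 38 mm wide and 26 mm high, shaft 18 mm in diameter. Origin at the centre of its underside. Lies in the same tray and must stay there.
- tray: Fixed low open cardboard tray, 260 (its x) x 190 (its y) x 50 mm high, walls and floor 5 mm thick; origin at the centre of its underside.
- jar: Bystander: upright closed jar, 54 mm diameter, 120 mm high, standing between board and tray. Origin at the centre of its underside.
- flask: Bystander: upright closed amber bottle, 52 mm diameter, 170 mm high, standing between board and tray, nearer the robot than the jar. Origin at the centre of its underside.
- box_far: Bystander: small cardboard specimen box 50 (its x) x 90 x 70 mm high beside the board's far long side. Origin at the centre of its underside.
- box_near: Bystander: small cardboard specimen box 50 (its x) x 80 x 100 mm high beside the board's near long side. Origin at the centre of its underside.
- mug: Bystander: black mug, 80 mm diameter, 95 mm high, beyond the work. Origin at the centre of its underside.
- rack: Bystander: white vial rack 90 (its x) x 130 x 40 mm with coloured caps 12 mm above it, beyond the work. Origin at the centre of its underside.
- tissues: Bystander: tissue carton 110 (its x) x 170 x 70 mm high, a tissue standing 30 mm above it, beyond the work. Origin at the centre of its underside.
There are look-alikes about, which are no part of the job. Of the things like the long_bone, leave any that is yellow; of the rest the larger one is meant. Leave any blue look-alike of the short_bone alone.

How it is judged (in metres and radians):
At the end, for the whole second after the job is handed in: The long bone lies flat at rest on the board, within 30 mm of its centre line and 0.1 rad of its length, its middle 61 to 71 mm from the fixed plate; the head is closed on it (gap 126 to 135 mm) and at rest; the short bone lies in the tray (value of joint head between 0.126 and 0.135 m and z of long_bone in the frame of board between 0.021 and 0.031 m and x of long_bone in the frame of board between -0.03 and 0.03 m and y of long_bone in the frame of board between 0.069 and 0.079 m and angle between the y axis of long_bone and the y axis of board, either way round below 0.1 rad and angle between long_bone's own z axis and vertical below 0.1 rad and linear speed of long_bone below 0.01 m/s and velocity of joint head between -0.005 and 0.005 m/s and x of short_bone in the frame of tray between -0.125 and 0.125 m and y of short_bone in the frame of tray between -0.09 and 0.09 m and height (world z) of short_bone below 0.03 m); the robot touches nothing.
It fails at once if the long bone struck or squeezed against the board, its plate or the head with more than 45 N (contact force between long_bone and board above 45 N).
It fails at once if a bystander (jar, bottle, boxes, mug, rack, tissue carton) moved more than 25 mm (distance of any of jar, flask, box_far, box_near, mug, rack, tissues from where it was at the start of the episode above 0.025 m).
It fails at once if a bystander tipped over (angle between any of jar, flask, box_far, box_near, mug, rack, tissues's own z axis and vertical above 0.5 rad).
It also fails if it takes over 67 s, if anything falls off the work surface, if the arm or the gripper's body presses on something with over 40 N, if the wrist force passes 120 N, or if a joint passes its speed limit or range.

## Working session

There is one attempt and no reset: what is moved stays moved. The work goes in short steps, Python scripts to look and compute and a tool call to move; the robot and the scene stay as the last step left them, time stands still between calls to the robot, and variables do not carry over. Pictures are saved under pics/ and viewed, at most 10 in all, crops included, and the job is handed in when it is done.

Besides the shell and the picture viewer there is one more tool, called as name(argument=value, ...) on one line, values as JSON. arm_command: Moves the arm, as the interface text tells. Shifts and turns lie within -1 to 1; 1 stands for 120 mm of shift or pi/4 rad of turn. Its arguments: {"type":"object","properties":{"increments":{"type":"array"},"grip_force":{"type":"number"}},"required":["increments"]}

```bash
mkdir -p pics; ls; python3 - <<'E'
from rig import ctrl
import cv2,numpy as np
s=ctrl.sense();print(s)
for n in ["scene","top","wrist"]:
    i=ctrl.camera_info(n);print(n,np.round(i["K"],1).tolist(),np.round(i["R"],4).tolist(),np.round(i["t"],1).tolist())
    im=ctrl.capture(n);cv2.imwrite(f"pics/{n}0.png",im[:,:,::-1])
a=cv2.imread("pics/scene0.png");b=cv2.imread("pics/top0.png")
cv2.imwrite("pics/top0b.png",cv2.resize(b,(800,600)))
cv2.imwrite("pics/scene0b.png",cv2.resize(a,(800,600)))
E
```

```text
pics
{'time_s': 0.0, 'joints': array([ 1.07263666e+00,  3.13422659e-01,  1.49844967e+00,  5.25905483e-06,
        1.33100760e+00, -2.23394611e-01]), 'dq': array([ 0.00074038,  0.00053819,  0.00045289,  0.00076911, -0.00309887,
       -0.00028969]), 'tau': array([-1.68190341e-03, -4.12250876e+01, -2.59744209e+01, -3.12065185e-04,
        4.05482599e-03,  1.61137058e-05]), 'eef_pos': array([142.32170918, 505.06660094, 230.74433247]), 'ee_rot': array([-2.29594433e-04,  1.36951369e-01,  9.90577563e-01, -6.01300340e-04]), 'force': array([ 0.02262946, -0.28234469,  0.31486816]), 'wrist_torque': array([-0.0304903 ,  0.02666584,  0.03058393]), 'grip_force': 0.0, 'grip_width': 1.0002768890246296}
scene [[444.0, 0.0, 258.1], [0.0, 444.0, 192.6], [0.0, 0.0, 1.0]] [[-0.232, 0.9727, -0.0], [0.5234, 0.1248, -0.8429], [-0.8199, -0.1955, -0.5381]] [50.7, -199.2, 1610.9]
top [[405.7, 0.0, 252.9], [0.0, 405.7, 187.8], [0.0, 0.0, 1.0]] [[0.0079, -0.9999, 0.0152], [-0.9839, -0.0105, -0.1786], [0.1787, -0.0136, -0.9838]] [41.3, 527.3, 1216.7]
wrist [[297.3, 0.0, 252.8], [0.0, 297.3, 192.8], [0.0, 0.0, 1.0]] [[0.2713, 0.9625, -0.0021], [0.9137, -0.2568, 0.3148], [0.3025, -0.0873, -0.9492]] [-524.3, -41.6, 380.2]
```

View pics/top0b.png

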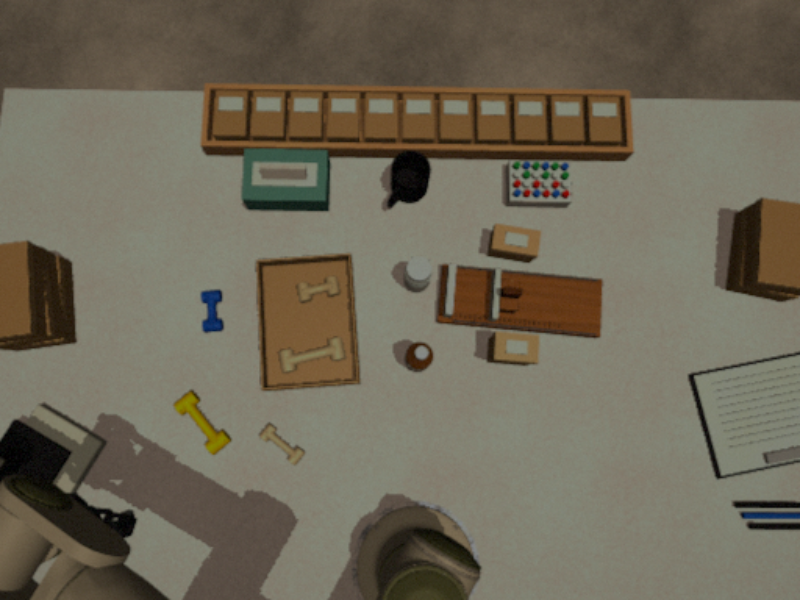

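View pics/scene0b.png

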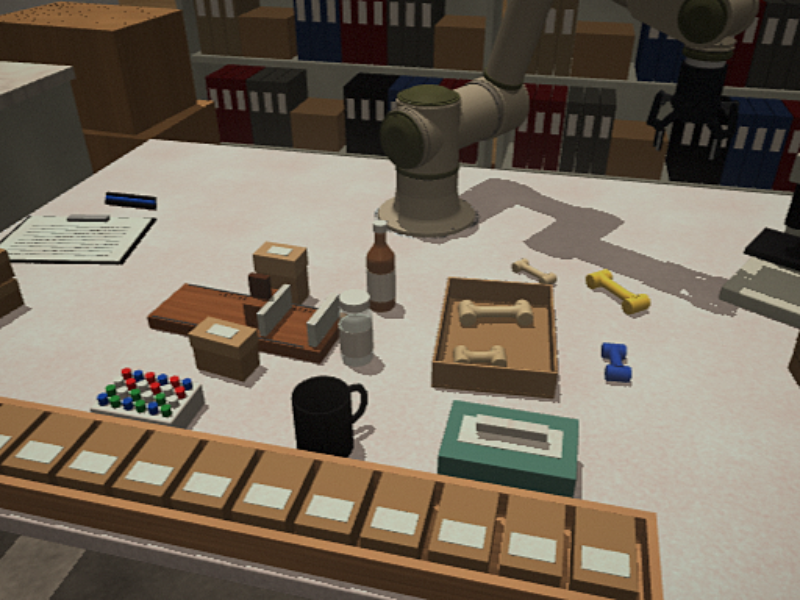

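Top view (800×600) shows: tray at (308,320) with the long bone at (312,354) and the short one at (318,289); board at (520,300) with its end plate at (450,290), the head face at (496,295) and the fin at (512,292). Jar is at (418,272) and flask at (418,355). In the scene view the long bone is at (495,313) and the fin at (260,285).

```bash
cat > h.py <<'E'
from rig import ctrl
import cv2,numpy as np
def ray(n,u,v,info=None):
    i=info or ctrl.camera_info(n);K,R,t=map(np.array,(i["K"],i["R"],i["t"]))
    a=np.array([(u-K[0,2])/K[0,0],(v-K[1,2])/K[1,1]])
    if n=="wrist":
        th=np.hypot(*a);d=np.array([*(a/max(th,1e-9)*np.sin(th)),np.cos(th)])
    else: d=np.array([*a,1.])
    d=R.T@d;return -R.T@t,d/np.linalg.norm(d)
def onz(n,u,v,z,info=None):
    c,d=ray(n,u,v,info);return c+d*(z-c[2])/d[2]
def tri(r1,r2):
    A=np.zeros((3,3));b=np.zeros(3)
    for c,d in (r1,r2):
        P=np.eye(3)-np.outer(d,d);A+=P;b+=P@c
    X=np.linalg.solve(A,b)
    return X,[np.linalg.norm((np.eye(3)-np.outer(d,d))@(X-c)) for c,d in (r1,r2)]
E
python3 - <<'E'
from h import *
t=cv2.imread("pics/top0.png");s=cv2.imread("pics/scene0.png")
ht=cv2.cvtColor(t,cv2.COLOR_BGR2HSV);hs=cv2.cvtColor(s,cv2.COLOR_BGR2HSV)
f=1.5625
for nm,(u,v) in dict(lb=(312,354),knob=(337,348),traynear=(300,320),board=(560,300),plate=(450,290),head=(497,295),fin=(514,292),table=(380,320),wall=(355,320)).items():
    print(nm,ht[int(v/f),int(u/f)])
for nm,(u,v) in dict(lb=(495,313),tray=(500,340),board=(190,310),head=(275,310),fin=(260,285)).items():
    print("s",nm,hs[int(v/f),int(u/f)])
a=cv2.resize(t[140:260,155:395],(800,400),interpolation=cv2.INTER_CUBIC)
b=cv2.resize(s[145:265,90:360],(800,356)[:2],interpolation=cv2.INTER_CUBIC)
cv2.imwrite("pics/c1.png",cv2.resize(np.vstack([a,b]),(800,600)))
E
```

```text
lb [ 23  99 132]
knob [ 23  97 129]
traynear [ 16 145 121]
board [ 14 201 100]
plate [ 39  24 136]
head [32 39 99]
fin [  8 177  62]
table [ 32  31 131]
wall [ 17 105  97]
s lb [ 18  88 101]
s tray [ 15 127 154]
s board [ 12 167 124]
s head [19 41 68]
s fin [  8 124  33]
```

View pics/c1.png

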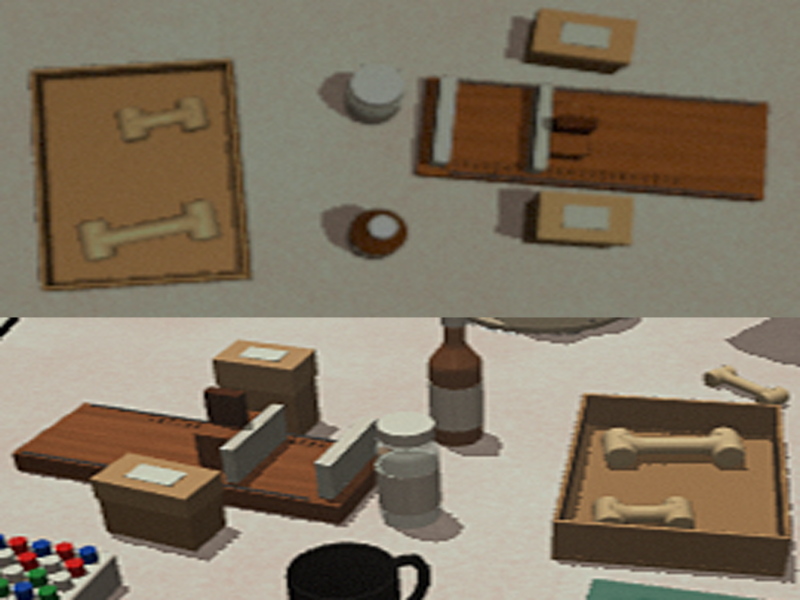

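The crop shows everything clearly: long bone knuckles in crop at about (97,240) and (200,218), fin top at (575,122), end plate's top at (445,118), head face at (541,125). Now masks and ray casting.

```bash
python3 - <<'E'
from h import *
t=cv2.imread("pics/top0.png");s=cv2.imread("pics/scene0.png")
ht=cv2.cvtColor(t,cv2.COLOR_BGR2HSV);hs=cv2.cvtColor(s,cv2.COLOR_BGR2HSV)
def blobs(m,roi,amin):
    z=np.zeros_like(m);u0,v0,u1,v1=roi;z[v0:v1,u0:u1]=m[v0:v1,u0:u1]
    n,l,st,c=cv2.connectedComponentsWithStats(z)
    return [(st[k,4],c[k],cv2.minAreaRect(np.argwhere(l==k)[:,::-1].astype(np.float32)),l==k) for k in range(1,n) if st[k,4]>amin]
def rnd(x): return np.round(x,1)
bt=blobs(cv2.inRange(ht,(20,60,90),(30,122,255)),(170,166,224,246),40)
# scene ROI of tray, bones: lower saturation than cardboard
bs=blobs(cv2.inRange(hs,(10,50,50),(30,112,255)),(287,190,345,238),40)
for n,B in (("top",bt),("scene",bs)):
    for a,c,r,_ in B: print(n,a,rnd(c),r)
for a,c,r,m in bt:
    P=[onz("top",u,v,20)[:2] for u,v in cv2.boxPoints(r)]
    print("top bone corners z=20",rnd(P).tolist(),"c",rnd(np.mean(P,0)),"sides",rnd([np.linalg.norm(P[0]-P[1]),np.linalg.norm(P[1]-P[2])]))
    P=np.array([onz("top",u,v,25)[:2] for v,u in np.argwhere(m)]);q=P-P.mean(0);w=np.linalg.svd(q,full_matrices=0)[2][0];print(" centroid",rnd(P.mean(0)),"yaw",np.degrees(np.arctan2(w[1],w[0])))
    for a2,c2,r2,_ in bs:
        X,e=tri(ray("top",*c),ray("scene",*c2));print("  tri",rnd(X),rnd(e))
# board
m=cv2.inRange(ht,(4,150,45),(19,255,255));
for a,c,r,mm in blobs(m,(275,165,390,218),60):
    P=[onz("top",u,v,25)[:2] for u,v in cv2.boxPoints(r)];print("board",a,rnd(c),rnd(P).tolist())
mf=cv2.inRange(ht,(0,60,0),(14,255,72))
for a,c,r,mm in blobs(mf,(316,180,340,205),8): print("fin top",a,rnd(c),r)
mf=cv2.inRange(hs,(0,60,0),(14,255,60))
for a,c,r,mm in blobs(mf,(155,168,178,195),8): print("fin scene",a,rnd(c),r)
mp=cv2.inRange(ht,(20,5,80),(60,70,255))
for a,c,r,mm in blobs(mp,(278,167,326,208),30): 
    print("plate",a,rnd(c),r); print([rnd(onz("top",u,v,70)[:2]).tolist() for u,v in cv2.boxPoints(r)])
E
```

```text
top 208 [198.9 226.9] ((199.05508422851562, 226.72811889648438), (13.843791961669922, 39.45313262939453), 76.4295654296875)
scene 571 [317.1 198.7] ((316.5, 199.0), (18.0, 55.0), 90.0)
scene 326 [307.  227.4] ((306.5, 227.5), (13.0, 33.0), 90.0)
top bone corners z=20 [[412.5, 278.0], [442.7, 159.1], [400.6, 147.9], [370.8, 266.2]] c [406.7 212.8] sides [122.7  43.5]
 centroid [405.5 212.7] yaw -75.85788338481372
  tri [405.4 212.1  26.9] [0.4 0.4]
  tri [415.6 207.1 -64.3] [16.3 16.3]
board 2985 [336.8 192.3] [[474.6, -38.6], [590.8, -49.6], [563.5, -380.5], [447.8, -364.1]]
fin top 80 [326.7 187. ] ((327.0, 187.0), (6.0, 12.0), 90.0)
fin top 19 [324.9 198.7] ((324.42681884765625, 198.65853881835938), (9.165818214416504, 2.3190624713897705), 6.34019136428833)
fin scene 173 [166.3 184. ] ((166.0, 184.5), (15.0, 14.0), 90.0)
plate 488 [302. 179.] ((301.5, 185.5), (37.0, 47.0), 90.0)
[[589.0, -30.6], [590.6, -176.3], [475.0, -173.5], [473.6, -30.2]]
```

```bash
cat >> h.py <<'E'
def plan(target,yaw):
    """target xyz mm, yaw deg = world angle of tool y; prints turn about tool z, then shift in the turned tool axes (units)"""
    s=ctrl.sense();w,x,y,z=s["ee_rot"];from scipy.spatial.transform import Rotation as Ro
    R=Ro.from_quat([x,y,z,w]).as_matrix();cy=np.degrees(np.arctan2(R[1,1],R[0,1]))
    dw=(yaw-cy+90)%180-90;a=np.radians(cy+dw)
    d=np.array(target)-s["eef_pos"]
    Y=np.array([np.cos(a),np.sin(a),0]);Z=np.array([0,0,-1.]);X=np.cross(Y,Z)
    print("t",round(s["time_s"],2),"tcp",np.round(s["eef_pos"],1),"yaw",round(cy,2),"tilt",np.round(np.degrees(np.arccos(-R[2,2])),2),"turn dr_z",round(-dw/45,3),"shift units",np.round(np.array([X@d,Y@d,Z@d])/120,3),"mm",np.round([X@d,Y@d,Z@d],1))
E
python3 - <<'E'
from h import *
p=onz("top",326.9,187.2,111);print("fin",p)
print(tri(ray("top",326.9,187.2),ray("scene",166.3,182)))
print("box near top",onz("top",330.5,222.4,100),"far",onz("top",155+585/3.333,140+40/2.646,70),"jar",onz("top",155+378/3.333,140+85/2.646,120),"flask",onz("top",155+383/3.333,140+227/2.646,170))
plan([520,-200,230],-4.85)
E
```

```text
fin [ 519.49630702 -172.38048011  111.        ]
(array([ 522.39112776, -175.42055972,   95.1057137 ]), [np.float64(0.14032142673812664), np.float64(0.14032142673818757)])
box near top [ 416.18008099 -182.60078593  100.        ] far [ 628.7826981  -194.38564065   70.        ] jar [561.29331745   1.66104397 120.        ] flask [ 3.98465727e+02 -1.05459907e-02  1.70000000e+02]
t 0.15 tcp [142.4 505.1 230.9] yaw 74.26 tilt 0.05 turn dr_z 1.758 shift units [-5.589  3.632  0.007] mm [-670.7  435.9    0.9]
```

arm_command(increments=[{"dr": [0,0,0.19],"offset": [0,0,0],"hand": 1},{"dr": [0,0,0.19],"offset": [0,0,0],"hand": 1},{"dr": [0,0,0.19],"offset": [0,0,0],"hand": 1},{"dr": [0,0,0.19],"offset": [0,0,0],"hand": 1},{"dr": [0,0,0.19],"offset": [0,0,0],"hand": 1},{"dr": [0,0,0.19],"offset": [0,0,0],"hand": 1},{"dr": [0,0,0.19],"offset": [0,0,0],"hand": 1},{"dr": [0,0,0.19],"offset": [0,0,0],"hand": 1}])

```text
time_s: 0.95
eef_pos: [142.4, 505.2, 231.0]
ee_rot: [0.0, 0.672, 0.74, -0.0]
force: [-0.8, 0.7, -0.5]
grip_width: 0.998
grip_force: 0.0
```

arm_command(increments=[{"dr": [0,0,0.119],"offset": [0,0,0],"hand": 1},{"dr": [0,0,0.119],"offset": [0,0,0],"hand": 1},{"dr": [0,0,0],"offset": [-0.329,0.214,0],"hand": 1},{"dr": [0,0,0],"offset": [-0.329,0.214,0],"hand": 1},{"dr": [0,0,0],"offset": [-0.329,0.214,0],"hand": 1},{"dr": [0,0,0],"offset": [-0.329,0.214,0],"hand": 1},{"dr": [0,0,0],"offset": [-0.329,0.214,0],"hand": 1},{"dr": [0,0,0],"offset": [-0.329,0.214,0],"hand": 1}])

```text
time_s: 1.75
eef_pos: [276.2, 254.5, 231.3]
ee_rot: [0.0, 0.736, 0.677, 0.0]
force: [1.1, -0.1, 0.2]
grip_width: 0.999
grip_force: 0.0
```

arm_command(increments=[{"dr": [0,0,0],"offset": [-0.329,0.214,0],"hand": 1},{"dr": [0,0,0],"offset": [-0.329,0.214,0],"hand": 1},{"dr": [0,0,0],"offset": [-0.329,0.214,0],"hand": 1},{"dr": [0,0,0],"offset": [-0.329,0.214,0],"hand": 1},{"dr": [0,0,0],"offset": [-0.329,0.214,0],"hand": 1},{"dr": [0,0,0],"offset": [-0.329,0.214,0],"hand": 1},{"dr": [0,0,0],"offset": [-0.329,0.214,0],"hand": 1},{"dr": [0,0,0],"offset": [-0.329,0.214,0],"hand": 0.2}])

```text
time_s: 2.55
eef_pos: [454.4, -77.9, 231.2]
ee_rot: [-0.0, 0.737, 0.676, 0.0]
force: [1.0, 1.1, 0.4]
grip_width: 0.852
grip_force: 0.0
```

arm_command(increments=[{"dr": [0,0,0],"offset": [-0.329,0.214,0],"hand": 0.2},{"dr": [0,0,0],"offset": [0,0,0],"hand": 0.2},{"dr": [0,0,0],"offset": [0,0,0],"hand": 0.2}])

```text
time_s: 2.85
eef_pos: [476.0, -117.7, 230.7]
ee_rot: [-0.001, 0.737, 0.676, -0.0]
force: [0.1, -0.1, -0.2]
grip_width: 0.599
grip_force: 0.0
```

```bash
python3 - <<'E'
from h import *
plan([520,-173,200],-4.85)
i=ctrl.camera_info("wrist");im=ctrl.capture("wrist")[:,:,::-1]
cv2.imwrite("pics/w1.png",im);cv2.imwrite("pics/w1b.png",cv2.resize(im,(800,600)))
import pickle;pickle.dump(i,open("w1.pkl","wb"))
E
```

```text
t 2.85 tcp [ 476.  -117.7  230.7] yaw -4.93 tilt 0.09 turn dr_z -0.002 shift units [-0.428  0.405  0.256] mm [-51.4  48.5  30.7]
```

View pics/w1b.png

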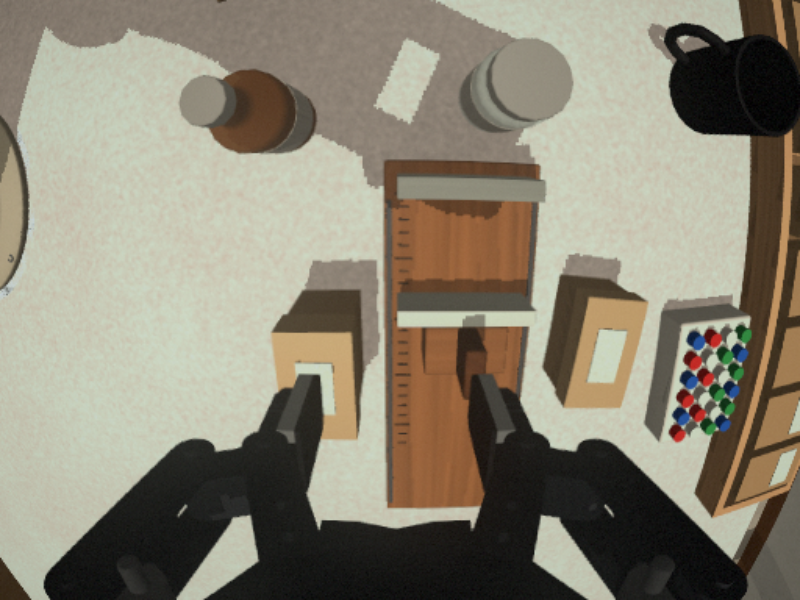

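The wrist picture shows the end plate strip at (397–545, 177–200), the head face plate's top at (397–535, 309–326) and the fin top at about (471,325). The fin runs down to its shaded base near (470,395).

```bash
python3 - <<'E'
from h import *
import pickle;i=pickle.load(open("w1.pkl","rb"));f=1.5625
print("cam",-np.array(i["R"]).T@np.array(i["t"]))
im=cv2.imread("pics/w1.png");g=cv2.cvtColor(im,cv2.COLOR_BGR2GRAY);h=cv2.cvtColor(im,cv2.COLOR_BGR2HSV)
for c in (275,290,320): print(c,"plate",list(zip(range(108,134),g[108:134,c].tolist())));
c=270;print("head",list(zip(range(182,214),g[182:214,c].tolist())))
for nm,P,z in (("plate up-left/right",[(397,177),(545,181)],70),("plate low",[(397,200),(545,202)],70),("plate low at 25",[(397,200),(545,202)],25),("head front top",[(397,309),(533,307)],70),("head back top",[(397,326),(535,326)],70),("board left",[(389,200),(389,500)],25),("board far end",[(387,163),(539,166)],25),("board near end",[(388,507)],25)):
    print(nm,z,[np.round(onz("wrist",u/f,v/f,z,i)[:2],1).tolist() for u,v in P])
m=cv2.inRange(h[195:262,288:318],(0,60,0),(14,255,60));print("\n".join("".join("#" if x else "." for x in r) for r in m))
E
```

```text
cam [484.14930973 -37.02757328 372.77444585]
275 plate [(108, 77), (109, 73), (110, 76), (111, 78), (112, 79), (113, 114), (114, 137), (115, 142), (116, 142), (117, 141), (118, 142), (119, 140), (120, 143), (121, 140), (122, 139), (123, 141), (124, 139), (125, 140), (126, 140), (127, 115), (128, 74), (129, 72), (130, 74), (131, 76), (132, 101), (133, 109)]
290 plate [(108, 74), (109, 78), (110, 73), (111, 77), (112, 82), (113, 95), (114, 136), (115, 139), (116, 140), (117, 144), (118, 142), (119, 140), (120, 138), (121, 140), (122, 139), (123, 140), (124, 142), (125, 139), (126, 141), (127, 127), (128, 71), (129, 70), (130, 74), (131, 73), (132, 75), (133, 72)]
320 plate [(108, 71), (109, 74), (110, 73), (111, 72), (112, 76), (113, 79), (114, 100), (115, 133), (116, 137), (117, 139), (118, 138), (119, 139), (120, 138), (121, 140), (122, 136), (123, 139), (124, 138), (125, 141), (126, 141), (127, 140), (128, 114), (129, 75), (130, 72), (131, 71), (132, 72), (133, 104)]
head [(182, 75), (183, 75), (184, 75), (185, 73), (186, 76), (187, 78), (188, 80), (189, 80), (190, 79), (191, 79), (
[... 2021 characters left out ...]
..................
.....####......#..............
.....####.....................
......###.....##.##...........
......###......##.............
......###....####.............
.......##....#.##.#...........
.......##....###..............
.......##....#.#.#............
.................##...........
........#....##..#............
.............#.#..###.........
.............###.##...........
.............#....##..........
............#.##...#..........
............#...#.#.#.........
............#.####..#.........
.............##...###.........
...............#......#.......
..............##.##.#..#......
............##.#.##.#.........
............###########.......
............#####.###.###.....
```

Plate measures 99 × 15 mm at z = 70, as it should. Its inner face is at about (531.5,−71), yaw ≈ −4.9°, with the gap near 75 mm and the fin at about (521,−175). Three estimates agree within 4 mm.

arm_command(increments=[{"dr": [0,0,0],"offset": [-0.148,0.138,0.1],"hand": 0.1},{"dr": [0,0,0],"offset": [-0.148,0.138,0.1],"hand": 0.1},{"dr": [0,0,0],"offset": [-0.147,0.138,0.1],"hand": 0.1},{"dr": [0,0,0],"offset": [0,0,0.2],"hand": 0.1},{"dr": [0,0,0],"offset": [0,0,0.2],"hand": 0.1},{"dr": [0,0,0],"offset": [0,0,0.2],"hand": 0.1},{"dr": [0,0,0],"offset": [0,0,0],"hand": 0.1},{"dr": [0,0,0],"offset": [0,0,0],"hand": 0.1}])

```text
time_s: 3.7
eef_pos: [521.3, -173.8, 124.3]
ee_rot: [0.0, 0.736, 0.677, 0.0]
force: [-0.4, -0.3, -0.1]
grip_width: 0.549
grip_force: 0.0
```

```bash
python3 - <<'E'
from h import *
plan([521,-175,78],-4.9)
i=ctrl.camera_info("wrist");im=ctrl.capture("wrist")[:,:,::-1]
import pickle;pickle.dump(i,open("w2.pkl","wb"))
cv2.imwrite("pics/w2.png",im);cv2.imwrite("pics/w2b.png",cv2.resize(im,(640,480)))
E
```

```text
t 3.7 tcp [ 521.3 -173.8  124.3] yaw -4.79 tilt 0.03 turn dr_z 0.003 shift units [-0.01  -0.002  0.386] mm [-1.3 -0.2 46.3]
```

View pics/w2b.png

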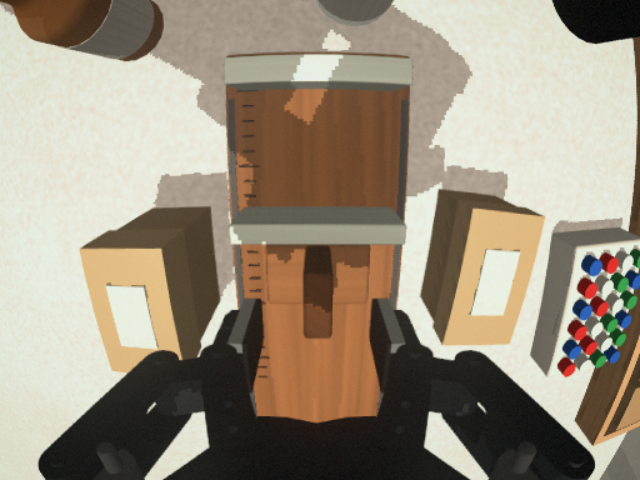

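Wrist view: the fin is centred between the fingers (columns 304–333, fingers at about 245 and 385). Its top back edge is near (318,338) and the plate's inner edge near row 83.

```bash
python3 - <<'E'
from h import *
import pickle;i=pickle.load(open("w2.pkl","rb"));f=1.25
for P,z in (((304,338),111),((333,338),111),((304,276),111),((333,276),111),((227,83),70),((410,83),70),((231,228),70),((405,226),70),((233,243),70)):
    print(P,z,np.round(onz("wrist",P[0]/f,P[1]/f,z,i),1))
E
```

```text
(304, 338) 111 [ 514.5 -194.6  111. ]
(333, 338) 111 [ 528.8 -195.8  111. ]
(304, 276) 111 [ 517.7 -160.9  111. ]
(333, 276) 111 [ 530.9 -162.   111. ]
(227, 83) 70 [484.2 -67.3  70. ]
(410, 83) 70 [580.  -75.1  70. ]
(231, 228) 70 [ 476.6 -146.6   70. ]
(405, 226) 70 [ 573.9 -153.6   70. ]
(233, 243) 70 [ 476.4 -155.5   70. ]
```

arm_command(increments=[{"dr": [0,0,0],"offset": [-0.01,0,0.13],"hand": 0},{"dr": [0,0,0],"offset": [0,0,0.13],"hand": 0},{"dr": [0,0,0],"offset": [0,0,0.12],"hand": 0},{"dr": [0,0,0],"offset": [0,0,0],"hand": -0.4},{"dr": [0,0,0],"offset": [0,0,0],"hand": -1},{"dr": [0,0,0],"offset": [0,0,0],"hand": -1},{"dr": [0,0,0],"offset": [0,0,0],"hand": -1},{"dr": [0,0,0],"offset": [0,0,0],"hand": -1}], grip_force=25)

```text
time_s: 4.55
eef_pos: [521.9, -176.0, 79.2]
ee_rot: [0.001, 0.736, 0.677, 0.001]
force: [1.0, 1.1, 6.5]
grip_width: 0.154
grip_force: 29.7
```

arm_command(increments=[{"dr": [0,0,0],"offset": [-0.06,0,0],"hand": -1},{"dr": [0,0,0],"offset": [-0.13,0,0],"hand": -1},{"dr": [0,0,0],"offset": [-0.16,0,0],"hand": -1},{"dr": [0,0,0],"offset": [-0.16,0,0],"hand": -1},{"dr": [0,0,0],"offset": [-0.16,0,0],"hand": -1},{"dr": [0,0,0],"offset": [-0.13,0,0],"hand": -1},{"dr": [0,0,0],"offset": [-0.07,0,0],"hand": -1},{"dr": [0,0,0],"offset": [0,0,0],"hand": -1}])

```text
time_s: 5.35
eef_pos: [512.8, -281.6, 79.2]
ee_rot: [0.002, 0.737, 0.676, 0.0]
force: [1.5, -1.7, 5.9]
grip_width: 0.161
grip_force: 29.7
```

arm_command(increments=[{"dr": [0,0,0],"offset": [0,0,0],"hand": 0},{"dr": [0,0,0],"offset": [0,0,0],"hand": 0},{"dr": [0,0,0],"offset": [0,0,-0.1],"hand": 0},{"dr": [0,0,0],"offset": [0,0,-0.3],"hand": 0},{"dr": [0,0,0],"offset": [0,0,-0.3],"hand": 0},{"dr": [0,0,0],"offset": [0,0,-0.3],"hand": 0},{"dr": [0,0,0],"offset": [0,0,-0.25],"hand": 0},{"dr": [0,0,0],"offset": [0.2,-0.06,0],"hand": 0}])

```text
time_s: 6.15
eef_pos: [508.2, -257.3, 232.6]
ee_rot: [0.004, 0.737, 0.676, 0.0]
force: [-0.2, 0.4, -0.3]
grip_width: 0.498
grip_force: 0.0
```

arm_command(increments=[{"dr": [0,0,0],"offset": [0.31,-0.096,0],"hand": 0},{"dr": [0,0,0],"offset": [0.31,-0.096,0],"hand": 0},{"dr": [0,0,0],"offset": [0.31,-0.096,0],"hand": 0},{"dr": [0,0,0],"offset": [0.31,-0.096,0],"hand": 0},{"dr": [0,0,0],"offset": [0.31,-0.096,0],"hand": 0},{"dr": [0,0,0],"offset": [0.31,-0.096,0],"hand": 0},{"dr": [0,0,0],"offset": [0.31,-0.096,0],"hand": 0},{"dr": [0,0,0],"offset": [0.31,-0.096,0],"hand": 0}])

```text
time_s: 6.95
eef_pos: [439.7, 50.7, 228.6]
ee_rot: [0.0, 0.736, 0.677, 0.0]
force: [0.5, -0.9, -0.3]
grip_width: 0.504
grip_force: 0.0
```

arm_command(increments=[{"dr": [0,0,0],"offset": [0.31,-0.096,0],"hand": 0},{"dr": [0,0,0],"offset": [0.31,-0.096,0],"hand": 0},{"dr": [0,0,0],"offset": [0.31,-0.096,0],"hand": 0},{"dr": [0,0,0],"offset": [0.31,-0.096,0],"hand": 0},{"dr": [0,0,-0.14],"offset": [0,0,0],"hand": 0},{"dr": [0,0,-0.14],"offset": [0,0,0],"hand": 0},{"dr": [0,0,-0.14],"offset": [0,0,0],"hand": 0},{"dr": [0,0,0],"offset": [0,0,0],"hand": 0}])

```text
time_s: 7.75
eef_pos: [406.9, 201.4, 228.4]
ee_rot: [0.0, 0.615, 0.789, 0.0]
force: [-0.6, -0.6, 0.1]
grip_width: 0.5
grip_force: 0.0
```

```bash
python3 - <<'E'
from h import *
plan([406,212.5,130],14.1)
i=ctrl.camera_info("wrist");im=ctrl.capture("wrist")[:,:,::-1]
import pickle;pickle.dump(i,open("w3.pkl","wb"))
cv2.imwrite("pics/w3.png",im);cv2.imwrite("pics/w3b.png",cv2.resize(im,(640,480)))
t=ctrl.capture("top")[:,:,::-1];cv2.imwrite("pics/top1.png",t)
E
```

```text
t 7.75 tcp [406.9 201.4 228.4] yaw 14.13 tilt 0.04 turn dr_z 0.001 shift units [0.091 0.015 0.82 ] mm [10.9  1.8 98.4]
```

View pics/w3b.png

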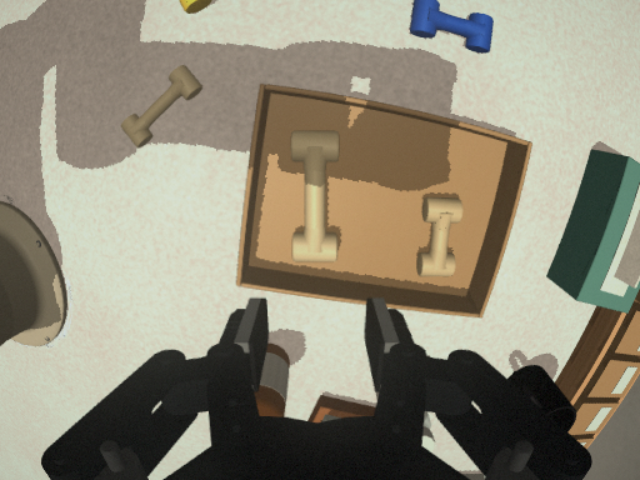

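The bone lies vertically in the wrist view: knuckles at (291–340,131–160) and (293–338,233–262), clear of the tray walls on both sides.

```bash
python3 - <<'E'
from h import *
import pickle;i=pickle.load(open("w3.pkl","rb"));f=1.25
g=lambda u,v,z:onz("wrist",u/f,v/f,z,i)
A=g(315.5,131,20);B=g(315.5,262,26);print(A,B,(A+B)/2,np.linalg.norm((A-B)[:2]))
A=g(315.5,145.5,30);B=g(315.5,247.5,30);d=A-B;print("knuckle mid",(A+B)/2,"yaw",np.degrees(np.arctan2(d[1],d[0])))
print("knuckle w",np.linalg.norm(g(291,146,28)-g(340,146,28)),"shaft",g(305,200,24),g(327,200,24))
# height by two views: wrist knuckle mid vs top-view centroid ray
m=(315.5/f,196.5/f);print("tri",tri(ray("wrist",*m,i),ray("top",198.9,226.9)))
plan([406,212,40],14.1)
E
```

```text
[389.49652523 271.08029827  20.        ] [420.68324252 147.09183934  26.        ] [405.08988388 209.08606881  23.        ] 127.85049581967029
knuckle mid [404.65633646 210.88021047  30.        ] yaw 104.11298692433657
knuckle w 44.81889211056234 shaft [395.74510237 205.29702111  24.        ] [416.04940056 210.41276033  24.        ]
tri (array([404.73174298, 212.23530415,  30.30699091]), [np.float64(0.42757214228909585), np.float64(0.42757214228914975)])
t 7.85 tcp [407.  201.3 228.2] yaw 13.89 tilt 0.03 turn dr_z -0.005 shift units [0.089 0.013 1.568] mm [ 10.6   1.6 188.2]
```

arm_command(increments=[{"dr": [0,0,0],"offset": [0.041,0.003,0.25],"hand": 0},{"dr": [0,0,0],"offset": [0.041,0.003,0.3],"hand": 0},{"dr": [0,0,0],"offset": [0,0,0.3],"hand": 0},{"dr": [0,0,0],"offset": [0,0,0.3],"hand": 0},{"dr": [0,0,0],"offset": [0,0,0.3],"hand": 0},{"dr": [0,0,0],"offset": [0,0,0.2],"hand": 0},{"dr": [0,0,0],"offset": [0,0,0.1],"hand": 0},{"dr": [0,0,0],"offset": [0,0,0],"hand": 0}])

```text
time_s: 8.65
eef_pos: [405.0, 210.8, 17.0]
ee_rot: [-0.001, 0.616, 0.788, -0.001]
force: [-0.2, 0.7, 0.7]
grip_width: 0.5
grip_force: 0.0
```

arm_command(increments=[{"dr": [0,0,0],"offset": [0,0,0.045],"hand": 0},{"dr": [0,0,0],"offset": [0,0,0.04],"hand": -0.2},{"dr": [0,0,0],"offset": [0,0,0],"hand": -0.5},{"dr": [0,0,0],"offset": [0,0,0],"hand": -1},{"dr": [0,0,0],"offset": [0,0,0],"hand": -1},{"dr": [0,0,0],"offset": [0,0,0],"hand": -1},{"dr": [0,0,0],"offset": [0,0,0],"hand": -1}], grip_force=30)

```text
time_s: 9.35
eef_pos: [405.6, 211.0, 7.8]
ee_rot: [0.0, 0.615, 0.788, 0.0]
force: [-0.0, -0.1, 4.1]
grip_width: 0.219
grip_force: 29.6
```

arm_command(increments=[{"dr": [0,0,0],"offset": [0,0,-0.1],"hand": -1},{"dr": [0,0,0],"offset": [0,0,-0.25],"hand": -1},{"dr": [0,0,0],"offset": [0,0,-0.3],"hand": -1},{"dr": [0,0,0],"offset": [0,0,-0.3],"hand": -1},{"dr": [0,0,0],"offset": [0,0,-0.3],"hand": -1},{"dr": [0,0,0],"offset": [0,0,-0.3],"hand": -1},{"dr": [0,0,0],"offset": [0,0,-0.2],"hand": -1},{"dr": [0,0,0],"offset": [0,0,-0.1],"hand": -1}])

```text
time_s: 10.15
eef_pos: [405.7, 211.1, 232.4]
ee_rot: [0.001, 0.615, 0.788, 0.001]
force: [-0.6, 0.1, -2.2]
grip_width: 0.222
grip_force: 29.7
```

arm_command(increments=[{"dr": [0,0,0.106],"offset": [0,0,0],"hand": -1},{"dr": [0,0,0.106],"offset": [0,0,0],"hand": -1},{"dr": [0,0,0.106],"offset": [0,0,0],"hand": -1},{"dr": [0,0,0.106],"offset": [0,0,0],"hand": -1},{"dr": [0,0,0],"offset": [0,0,0],"hand": -1}])

```text
time_s: 10.65
eef_pos: [405.1, 210.9, 230.0]
ee_rot: [0.0, 0.738, 0.675, 0.0]
force: [-0.3, 0.1, -0.8]
grip_width: 0.22
grip_force: 29.7
```

```bash
python3 - <<'E'
from h import *
plan([525.4,-145.7,230],-4.9)
E
```

```text
t 10.65 tcp [405.1 210.9 230. ] yaw -5.08 tilt 0.0 turn dr_z -0.004 shift units [-2.875  1.253 -0.   ] mm [-345.   150.3   -0. ]
```

arm_command(increments=[{"dr": [0,0,0],"offset": [-0.14,0.06,0],"hand": -1},{"dr": [0,0,0],"offset": [-0.24,0.105,0],"hand": -1},{"dr": [0,0,0],"offset": [-0.24,0.105,0],"hand": -1},{"dr": [0,0,0],"offset": [-0.24,0.105,0],"hand": -1},{"dr": [0,0,0],"offset": [-0.24,0.105,0],"hand": -1},{"dr": [0,0,0],"offset": [-0.24,0.105,0],"hand": -1},{"dr": [0,0,0],"offset": [-0.24,0.105,0],"hand": -1},{"dr": [0,0,0],"offset": [-0.24,0.105,0],"hand": -1}])

```text
time_s: 11.45
eef_pos: [481.3, -16.2, 229.9]
ee_rot: [0.0, 0.737, 0.676, 0.0]
force: [0.3, 0.8, -2.1]
grip_width: 0.217
grip_force: 29.7
```

arm_command(increments=[{"dr": [0,0,0],"offset": [-0.24,0.105,0],"hand": -1},{"dr": [0,0,0],"offset": [-0.24,0.105,0],"hand": -1},{"dr": [0,0,0],"offset": [-0.24,0.105,0],"hand": -1},{"dr": [0,0,0],"offset": [-0.24,0.105,0],"hand": -1},{"dr": [0,0,0],"offset": [-0.09,0.04,0],"hand": -1},{"dr": [0,0,0],"offset": [0,0,0],"hand": -1},{"dr": [0,0,0],"offset": [0,0,0],"hand": -1}])

```text
time_s: 12.15
eef_pos: [524.9, -144.4, 229.5]
ee_rot: [-0.0, 0.737, 0.676, 0.0]
force: [-0.4, -0.6, -1.7]
grip_width: 0.22
grip_force: 29.7
```

```bash
python3 - <<'E'
from h import *
plan([525.4,-145.7,28],-4.9)
im=ctrl.capture("wrist")[:,:,::-1]
cv2.imwrite("pics/w4b.png",cv2.resize(im,(640,480)))
E
```

```text
t 12.15 tcp [ 524.9 -144.4  229.5] yaw -4.97 tilt 0.04 turn dr_z -0.001 shift units [-0.011  0.005  1.68 ] mm [ -1.3   0.6 201.5]
```

View pics/w4b.png

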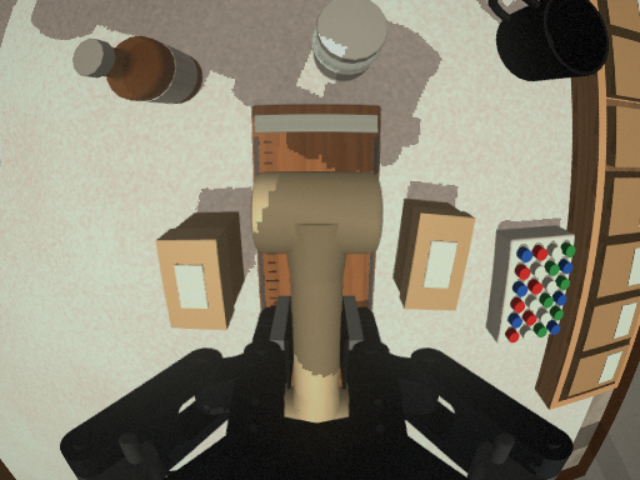

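The bone hangs straight along the gripper, its far knuckle at (318,210) just short of the plate at row 124, over the middle of the board. Lowering now.

arm_command(increments=[{"dr": [0,0,0],"offset": [-0.03,0.005,0.2],"hand": -1},{"dr": [0,0,0],"offset": [0,0,0.3],"hand": -1},{"dr": [0,0,0],"offset": [0,0,0.3],"hand": -1},{"dr": [0,0,0],"offset": [0,0,0.3],"hand": -1},{"dr": [0,0,0],"offset": [0,0,0.25],"hand": -1},{"dr": [0,0,0],"offset": [0,0,0.13],"hand": -1},{"dr": [0,0,0],"offset": [0,0,0.05],"hand": -1},{"dr": [0,0,0],"offset": [0,0,0],"hand": -1}])

```text
time_s: 13.0
eef_pos: [525.4, -148.2, 46.0]
ee_rot: [-0.0, 0.737, 0.676, -0.0]
force: [0.2, -0.2, -2.0]
grip_width: 0.223
grip_force: 29.7
```

arm_command(increments=[{"dr": [0,0,0],"offset": [0,0,0.03],"hand": -1},{"dr": [0,0,0],"offset": [0,0,0.03],"hand": -1},{"dr": [0,0,0],"offset": [0,0,0.03],"hand": -1},{"dr": [0,0,0],"offset": [0,0,0],"hand": -1},{"dr": [0,0,0],"offset": [0,0,0],"hand": -1}])

```text
time_s: 13.5
eef_pos: [525.6, -149.0, 35.2]
ee_rot: [0.0, 0.737, 0.675, 0.0]
force: [1.5, -0.2, -2.0]
grip_width: 0.22
grip_force: 29.7
```

arm_command(increments=[{"dr": [0,0,0],"offset": [0,0,0.015],"hand": -1},{"dr": [0,0,0],"offset": [0,0,0.01],"hand": -1},{"dr": [0,0,0],"offset": [0,0,0.01],"hand": -1},{"dr": [0,0,0],"offset": [0,0,0.01],"hand": -1},{"dr": [0,0,0],"offset": [0,0,0],"hand": -1},{"dr": [0,0,0],"offset": [0,0,0],"hand": -1}])

```text
time_s: 14.1
eef_pos: [525.5, -149.0, 29.7]
ee_rot: [0.0, 0.737, 0.675, 0.0]
force: [0.8, 0.2, -1.9]
grip_width: 0.219
grip_force: 29.7
```

arm_command(increments=[{"dr": [0,0,0],"offset": [0,0,0.007],"hand": -1},{"dr": [0,0,0],"offset": [0,0,0.006],"hand": -1},{"dr": [0,0,0],"offset": [0,0,0],"hand": -1},{"dr": [0,0,0],"offset": [0,0,0],"hand": -1}])

```text
time_s: 14.5
eef_pos: [525.5, -148.9, 28.1]
ee_rot: [0.0, 0.737, 0.675, -0.0]
force: [0.1, -0.1, -2.2]
grip_width: 0.217
grip_force: 29.7
```

arm_command(increments=[{"dr": [0,0,0],"offset": [0,0,0.006],"hand": -1},{"dr": [0,0,0],"offset": [0,0,0.006],"hand": -1},{"dr": [0,0,0],"offset": [0,0,0],"hand": -1},{"dr": [0,0,0],"offset": [0,0,0],"hand": -1}])

```text
time_s: 14.9
eef_pos: [525.7, -149.0, 27.7]
ee_rot: [0.0, 0.737, 0.675, 0.0]
force: [-4.5, 1.9, 8.8]
grip_width: 0.222
grip_force: 30.8
```

Contact at TCP z = 27.7, as expected. Releasing and rising.

arm_command(increments=[{"dr": [0,0,0],"offset": [0,0,0],"hand": -0.3},{"dr": [0,0,0],"offset": [0,0,0],"hand": -0.1},{"dr": [0,0,0],"offset": [0,0,0],"hand": 0},{"dr": [0,0,0],"offset": [0,0,0],"hand": 0},{"dr": [0,0,0],"offset": [0,0,-0.1],"hand": 0},{"dr": [0,0,0],"offset": [0,0,-0.2],"hand": 0},{"dr": [0,0,0],"offset": [0,0,-0.3],"hand": 0},{"dr": [0,0,0],"offset": [0,0,-0.3],"hand": 0}])

```text
time_s: 15.7
eef_pos: [525.3, -148.9, 136.7]
ee_rot: [-0.0, 0.737, 0.675, -0.0]
force: [0.5, 0.6, -0.9]
grip_width: 0.497
grip_force: 0.0
```

arm_command(increments=[{"dr": [0,0,0],"offset": [0,0,-0.25],"hand": 0},{"dr": [0,0,0],"offset": [-0.25,0,0],"hand": 0},{"dr": [0,0,0],"offset": [-0.25,0,0],"hand": 0},{"dr": [0,0,0],"offset": [-0.25,0,0],"hand": 0},{"dr": [0,0,0],"offset": [-0.25,0,0],"hand": 0},{"dr": [0,0,0],"offset": [-0.11,0,0],"hand": 0},{"dr": [0,0,0],"offset": [0,0,0],"hand": 0},{"dr": [0,0,0],"offset": [0,0,0],"hand": 0}])

```text
time_s: 16.5
eef_pos: [514.0, -280.6, 164.9]
ee_rot: [-0.0, 0.737, 0.675, 0.0]
force: [0.1, -0.0, -0.2]
grip_width: 0.499
grip_force: 0.0
```

```bash
python3 - <<'E'
from h import *
plan([512.8,-281.6,79],-4.9)
i=ctrl.camera_info("wrist");im=ctrl.capture("wrist")[:,:,::-1]
import pickle;pickle.dump(i,open("w5.pkl","wb"))
cv2.imwrite("pics/w5b.png",cv2.resize(im,(640,480)))
E
```

```text
t 16.5 tcp [ 514.  -280.6  164.9] yaw -5.01 tilt 0.02 turn dr_z -0.003 shift units [-0.009 -0.009  0.716] mm [-1.  -1.1 85.9]
```

View pics/w5b.png

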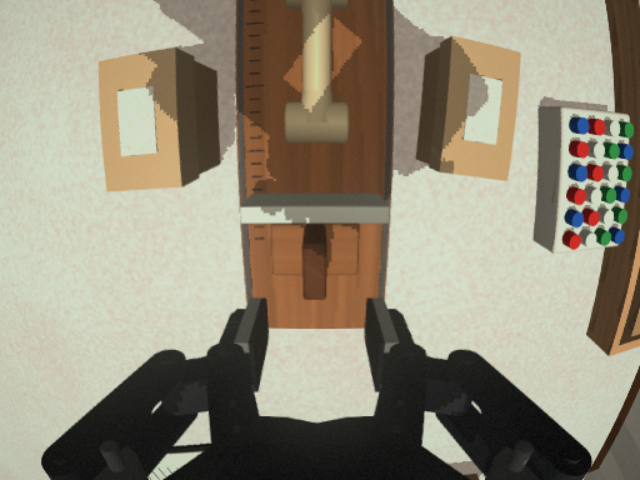

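The bone lies straight on the board's middle (knuckle at (317,122)), the head face is at row 205 and the fin at (315,270), lined up between the fingers. Gripping the fin.

arm_command(increments=[{"dr": [0,0,0],"offset": [-0.009,-0.009,0.2],"hand": 0},{"dr": [0,0,0],"offset": [0,0,0.25],"hand": 0},{"dr": [0,0,0],"offset": [0,0,0.2],"hand": 0},{"dr": [0,0,0],"offset": [0,0,0.065],"hand": 0},{"dr": [0,0,0],"offset": [0,0,0],"hand": -0.5},{"dr": [0,0,0],"offset": [0,0,0],"hand": -1},{"dr": [0,0,0],"offset": [0,0,0],"hand": -1},{"dr": [0,0,0],"offset": [0,0,0],"hand": -1}], grip_force=25)

```text
time_s: 17.35
eef_pos: [512.8, -282.6, 80.3]
ee_rot: [0.0, 0.737, 0.675, -0.0]
force: [-4.7, 2.9, 6.0]
grip_width: 0.158
grip_force: 28.6
```

arm_command(increments=[{"dr": [0,0,0],"offset": [0,0,0],"hand": -1},{"dr": [0,0,0],"offset": [0,0,0],"hand": -1},{"dr": [0,0,0],"offset": [0.05,0,0],"hand": -1},{"dr": [0,0,0],"offset": [0.08,0,0],"hand": -1},{"dr": [0,0,0],"offset": [0.07,0,0],"hand": -1},{"dr": [0,0,0],"offset": [0.04,0,0],"hand": -1},{"dr": [0,0,0],"offset": [0,0,0],"hand": -1},{"dr": [0,0,0],"offset": [0,0,0],"hand": -1}])

```text
time_s: 18.15
eef_pos: [515.3, -253.8, 80.3]
ee_rot: [0.0, 0.737, 0.676, -0.0]
force: [-5.2, 2.7, 6.2]
grip_width: 0.155
grip_force: 28.7
```

arm_command(increments=[{"dr": [0,0,0],"offset": [0.02,0,0],"hand": -1},{"dr": [0,0,0],"offset": [0.02,0,0],"hand": -1},{"dr": [0,0,0],"offset": [0.015,0,0],"hand": -1},{"dr": [0,0,0],"offset": [0.015,0,0],"hand": -1},{"dr": [0,0,0],"offset": [0.015,0,0],"hand": -1},{"dr": [0,0,0],"offset": [0.015,0,0],"hand": -1},{"dr": [0,0,0],"offset": [0.015,0,0],"hand": -1},{"dr": [0,0,0],"offset": [0,0,0],"hand": -1}])

```text
time_s: 18.95
eef_pos: [516.4, -240.8, 80.3]
ee_rot: [0.001, 0.737, 0.675, -0.0]
force: [-5.9, -0.7, 6.0]
grip_width: 0.159
grip_force: 28.5
```

arm_command(increments=[{"dr": [0,0,0],"offset": [0.01,0,0],"hand": -1},{"dr": [0,0,0],"offset": [0.01,0,0],"hand": -1},{"dr": [0,0,0],"offset": [0.01,0,0],"hand": -1},{"dr": [0,0,0],"offset": [0.01,0,0],"hand": -1},{"dr": [0,0,0],"offset": [0,0,0],"hand": -1},{"dr": [0,0,0],"offset": [0,0,0],"hand": -1}])

```text
time_s: 19.55
eef_pos: [516.8, -236.1, 80.3]
ee_rot: [0.001, 0.737, 0.675, -0.0]
force: [-7.6, -1.1, 5.3]
grip_width: 0.158
grip_force: 28.5
```

arm_command(increments=[{"dr": [0,0,0],"offset": [0.01,0,0],"hand": -1},{"dr": [0,0,0],"offset": [0.01,0,0],"hand": -1},{"dr": [0,0,0],"offset": [0,0,0],"hand": -1},{"dr": [0,0,0],"offset": [0,0,0],"hand": -1}])

```text
time_s: 19.95
eef_pos: [517.0, -233.7, 80.3]
ee_rot: [0.001, 0.737, 0.675, -0.0]
force: [-6.5, -1.7, 6.2]
grip_width: 0.16
grip_force: 28.5
```

arm_command(increments=[{"dr": [0,0,0],"offset": [0.008,0,0],"hand": -1},{"dr": [0,0,0],"offset": [0.008,0,0],"hand": -1},{"dr": [0,0,0],"offset": [0,0,0],"hand": -1},{"dr": [0,0,0],"offset": [0,0,0],"hand": -1}])

```text
time_s: 20.35
eef_pos: [517.2, -231.9, 80.3]
ee_rot: [0.001, 0.737, 0.675, -0.0]
force: [-6.3, -2.0, 5.8]
grip_width: 0.156
grip_force: 28.5
```

arm_command(increments=[{"dr": [0,0,0],"offset": [0.008,0,0],"hand": -1},{"dr": [0,0,0],"offset": [0,0,0],"hand": -1},{"dr": [0,0,0],"offset": [0,0,0],"hand": -1}])

```text
time_s: 20.65
eef_pos: [517.2, -230.9, 80.3]
ee_rot: [0.001, 0.737, 0.675, -0.0]
force: [-7.3, -1.2, 5.4]
grip_width: 0.16
grip_force: 28.5
```

arm_command(increments=[{"dr": [0,0,0],"offset": [0.008,0,0],"hand": -1},{"dr": [0,0,0],"offset": [0,0,0],"hand": -1},{"dr": [0,0,0],"offset": [0,0,0],"hand": -1}])

```text
time_s: 20.95
eef_pos: [517.3, -230.0, 80.3]
ee_rot: [0.001, 0.737, 0.675, -0.0]
force: [-5.8, -1.3, 5.5]
grip_width: 0.156
grip_force: 28.5
```

```bash
python3 - <<'E'
from h import *
plan([517,-230,80],-4.9)
im=ctrl.capture("wrist")[:,:,::-1]
cv2.imwrite("pics/w6b.png",cv2.resize(im[0:260,120:400],(800,743))[:600])
E
```

```text
t 20.95 tcp [ 517.3 -230.    80.3] yaw -5.03 tilt 0.11 turn dr_z -0.003 shift units [-0.    -0.003  0.003] mm [-0.1 -0.3  0.3]
```

View pics/w6b.png

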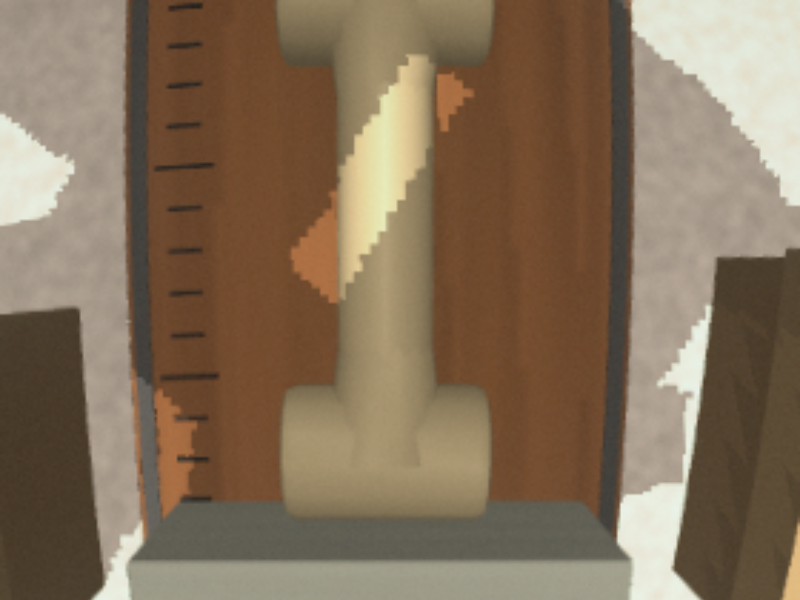

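The head's face touches the bone, which lies straight. Creeping on until the plate's reaction shows.

arm_command(increments=[{"dr": [0,0,0],"offset": [0.006,0,0],"hand": -1},{"dr": [0,0,0],"offset": [0,0,0],"hand": -1},{"dr": [0,0,0],"offset": [0,0,0],"hand": -1}])

```text
time_s: 21.3
eef_pos: [517.4, -229.4, 80.3]
ee_rot: [0.001, 0.737, 0.675, -0.001]
force: [-6.8, -3.0, 5.2]
grip_width: 0.159
grip_force: 28.5
```

arm_command(increments=[{"dr": [0,0,0],"offset": [0.006,0,0],"hand": -1},{"dr": [0,0,0],"offset": [0,0,0],"hand": -1},{"dr": [0,0,0],"offset": [0,0,0],"hand": -1}])

```text
time_s: 21.6
eef_pos: [517.4, -229.4, 80.3]
ee_rot: [0.001, 0.737, 0.675, -0.001]
force: [-7.9, -6.7, 4.1]
grip_width: 0.16
grip_force: 28.3
```

Contact: the head has stopped with about 5 N of reaction, at an implied gap of ~130 mm. Release and withdraw.

arm_command(increments=[{"dr": [0,0,0],"offset": [0,0,0],"hand": -0.3},{"dr": [0,0,0],"offset": [0,0,0],"hand": -0.2},{"dr": [0,0,0],"offset": [0,0,0],"hand": -0.1},{"dr": [0,0,0],"offset": [0,0,-0.1],"hand": -0.1},{"dr": [0,0,0],"offset": [0,0,-0.2],"hand": -0.1},{"dr": [0,0,0],"offset": [0,0,-0.3],"hand": -0.1},{"dr": [0,0,0],"offset": [0,0,-0.3],"hand": -0.1},{"dr": [0,0,0],"offset": [0,0,-0.3],"hand": -0.1}])

```text
time_s: 22.4
eef_pos: [517.4, -227.5, 225.5]
ee_rot: [0.001, 0.737, 0.675, 0.0]
force: [0.2, 0.1, 0.2]
grip_width: 0.449
grip_force: 0.0
```

arm_command(increments=[{"dr": [0,0,0],"offset": [0.2,0,0],"hand": -0.1},{"dr": [0,0,0],"offset": [0.2,0,0],"hand": -0.1},{"dr": [0,0,0],"offset": [0,0,0],"hand": -0.1},{"dr": [0,0,0],"offset": [0,0,0],"hand": -0.1},{"dr": [0,0,0],"offset": [0,0,0],"hand": -0.1}])

```text
time_s: 22.9
eef_pos: [521.7, -180.6, 223.1]
ee_rot: [0.0, 0.738, 0.675, -0.0]
force: [-0.3, 0.6, 0.1]
grip_width: 0.453
grip_force: 0.0
```

```bash
python3 - <<'E'
from h import *
plan([517,-230,230],-4.9)
i=ctrl.camera_info("wrist");im=ctrl.capture("wrist")[:,:,::-1]
import pickle;pickle.dump(i,open("w7.pkl","wb"))
cv2.imwrite("pics/w7b.png",cv2.resize(im,(800,600)))
E
```

```text
t 22.9 tcp [ 521.7 -180.6  223.1] yaw -5.06 tilt 0.02 turn dr_z -0.004 shift units [-0.414 -0.003 -0.057] mm [-49.6  -0.4  -6.9]
```

View pics/w7b.png

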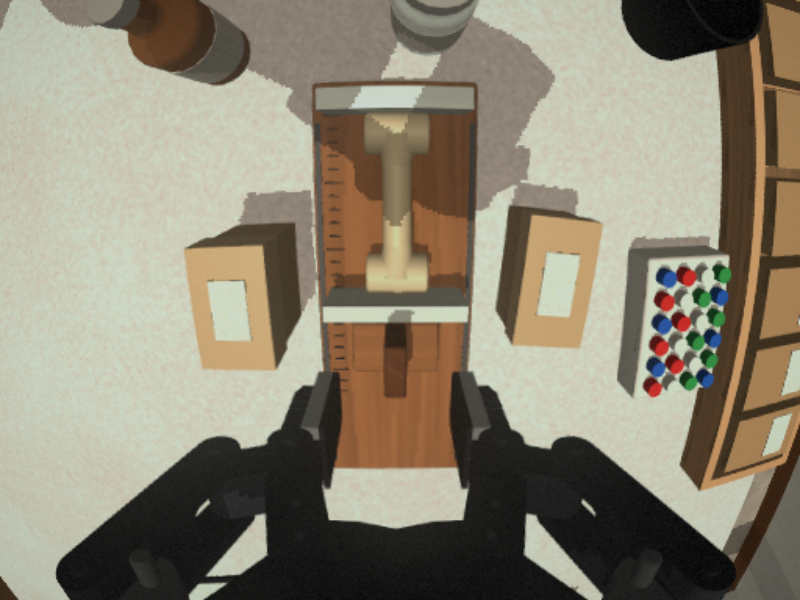

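The picture shows the bone straight and centred between the plate (row 110) and the head's face (rows 290–307). The boxes, jar, flask and rack stand where they were.

```bash
python3 - <<'E'
from h import *
import pickle;i=pickle.load(open("w7.pkl","rb"));f=1.5625
a=[onz("wrist",u/f,v/f,70,i)[:2] for u,v in ((395,110),(395,307))];print("gap",np.linalg.norm(a[0]-a[1]))
print(ctrl.finish_job())
E
```

```text
gap 129.11573200092056
the job is handed in; nothing more can be done
None
```

The longer bone is lying flat and straight on the middle of the board, held snug between the closed head and the end plate at a measured gap of about 129 mm; I left the shorter bone in the tray, moved nothing else, and handed the job in at about 23 s, with no verdict returned.

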